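Stow the folding tank lamp in its case

ROBOT

A 7-joint arm with a two-finger parallel gripper is mounted at the origin on the work surface. World frame = base frame: x ahead of the robot, y to its left, z up, the work surface at z = 0. Lengths are in m, angles in rad, forces in N, time in s.
With the tool pointing down it reaches from about 0.425 to 0.875 m from the base axis. Payload 4.7 kg.
Tool frame: the origin (TCP) lies at the very end of the fingers, on their centre line; the grasp point (between the pads) lies 19 mm behind it; z points along the fingers, y is the line along which they close (so a half turn about z gives the same grasp; the last joint's range is limited). The gripper opens to 87 mm and grips with 3 to 60 N. Pads are 19 mm wide; open, the fingers measure 117 mm over their backs; the gripper's body (75 mm by 190 mm) begins 51 mm behind the grasp point.
Start: joints at [-1.133, 0.321, -0.07, 1.45, 0.023, 1.371, -0.057], TCP at [0.267, 0.593, 0.223] pointing down, gripper open.
Joint ranges: [-2.86, 2.86], [-0.3, 2.09], [-1.38, 1.24], [0.06, 2.45], [-1.56, 4.7], [0.09, 2.05], [-2.69, 2.69]. Speed limits (rad/s): [2.57, 2.57, 3.14, 3.14, 3.14, 3.14, 3.14].

INTERFACE

Orientations are given as a rotation vector (axis times angle).
In Python, from bench import ctrl, imaging, ticket gives the robot as it stands.
- The arm moves only by the tool jog_arm, never from a script. Its argument "rows" is text: rows parted by semicolons, each of 7 numbers parted by spaces: the shift along the tool's x, y, z in cm, then the turn, a rotation vector about the tool's x, y, z in rad, then the closure, from -1 (fully open) to 1 (shut), so that 0 is half open. A call has 1 to 5 rows; each row shifts and turns the commanded pose from where the row before left it, along the tool's axes as they then stand; what a row does not reach is not made up. A row lasts 1/8 s, in which the tool goes at most 62.5 mm and 10.7 degrees, less where a joint would pass 70% of its speed; a pose out of reach is approached as far as the arm can. A call with a gripper value outside its range is refused whole. The fingers move at their own pace and stop on an object; "force" is the grip in N (left out, the last holds). Time passes only in rows, so rows that do not move let the fingers close. It gives the time, the measured TCP pose, the force, the opening and the grip force at its end, in the units of the state.
- ctrl.get_state(): the state, without advancing time (a new reading comes with each control period).
- imaging.get_image(name): name is "scene" or "top" or "wrist"; returns a dict with "img" (400x640x3 uint8, blue, green, red), "vertical_fov" (degrees; the focal length in pixels is half the picture's height over the tangent of half this angle, whatever the lens; pixels are square), "cx", "cy" (the principal point, pixels), "origin" and "orientation" of the camera in the world. Camera axes: x right, y down, z forward; pixel columns grow to the right and rows downward; lengths in m; the calibration is good to about 2 mm. A picture is of the moment at which its call begins. There is no depth.
- ticket.close_job(): hands the job in; it is judged then, once.
The state is a dict: "time": time; "joint_positions": joint angles; "qd": joint speeds; "joint_torque": joint torques, N m; "position": TCP position; "tool_rot": TCP orientation; "ft_force": force on the tool from outside, world axes, zero at the start; "torque": the same for the moment, N m; "grip_width": opening from 0.0 (shut) to 1.0 (fully open); "grip_force": force on a finger pad.
Only numpy, scipy, OpenCV 4.12 (cv2) and the standard library are available. Lean on these libraries where they do the work, as an engineer would, in place of code of your own. Each camera call takes 0.05 s, during which the arm holds its last target. There are 200 camera calls.

TASK

Put the folding tank lamp away in its splash case: first fold the lamp head fully against its arm, then lay the arm with the head flat down into the case, swing the lid shut over it, and last turn the wing knob on the lid a quarter turn clockwise so that its tongue catches under the case rim. Leave the canister, the clear cube, the vacuum tip and the tong as they stand.

Things in the scene. Friction and masses are not known exactly. Their poses are not given: they have to be found in the camera images.
- case: open aluminium sheet case, 100 (x) by 250 (y) by 62 mm high, walls 3 mm, screwed to the ledge. Origin: centre of its underside, z up, y along its length; at yaw 0 its near long side faces the robot. The lamp arm's pivot pin runs along case x through case (0, -0.108, 0.020) m; the lid's hinge runs along case y on the near rim, through case (-0.050, 0, 0.062) m
- lamp_arm (a joint): angle (rad) of the lamp arm, a flat strut 190 mm between pivots, 32 mm wide, 13 mm thick, pivoted in the case near its -y end. 0 = lying flat in the case pointing along case +y; grows as it rises, 1.57 = upright; stops at 0 and 1.6. Stiff friction hinge (0.55 N m), stays where it is left. Pressing on the back of the folded head lowers the arm
- lamp_head (a joint): angle (rad) of the lamp head, a flat white bar 170 mm long, 38 mm wide, its back 16.5 mm off the pivot axis. 0 = folded flat along the arm, on the arm's upper face when stowed (back then 44 mm above the ledge); 1.57 = square to the arm, reaching out over the case's -y end. Stops at 0. Friction hinge (0.22 N m), stays. Pressing on its back (upper face when open) folds it
- elbow (a point): pivot between arm and head: 190 mm from the arm's lower pivot, 7.5 mm off the arm's centre line on the head's side (stowed: at case (0, 0.082, 0.0275))
- head_end (a point): middle of the free end of the lamp head, on its back face, 170 mm from elbow
- lid (a joint): opening angle (rad) of the lid, a sheet 100 mm wide, 250 mm long, hinged on the case's near long rim. 0 = shut (top face 66 mm above the ledge), 1.57 = upright, more = leaning towards the robot; stops at 0. Friction hinge (0.17 N m), stays where it is left
- lid_edge (a point): middle of the lid's free edge, on its top (outer) face, 100 mm from the hinge
- knob (a joint): turn (rad) of the wing knob on the lid, clockwise seen from above the shut lid. 0 = wing and hidden tongue along the lid's length (free), 1.57 = across it, tongue under the case rim; stops at 0 and 1.6; friction 0.05 N m. Turned only when the lid is shut
- knob_wing (a point): centre of the knob's wing, a black bar 46 mm long, 9 mm thick, 24 mm high, on the lid's outer face: 22 mm off that face, on the knob's axis, 78 mm from the lid's hinge, half-way along the lid (lid shut: 88 mm above the ledge, at case x 0.028, y 0). At knob 0 the wing lies along case y. The wing reaches 34 mm off the lid; below it a hub 22 mm wide, 12 mm high
- canister_mid (a point): closed orange food canister, 76 mm across, 108 mm high, standing; point at its middle, 54 mm up. Bystander
- cube_mid (a point): clear acrylic cube box, 100 mm, open on top, standing; point at its middle, 50 mm up. Bystander
- vac_tip_mid (a point): clear plastic gravel-vacuum tip, 53 mm across, 150 mm high, standing on its mouth; point on its axis 60 mm up. Bystander
- tong_mid (a point): aluminium tong 300 mm long, 38 mm wide, 10 mm thick, lying; point at its middle, 5 mm up. Bystander

How it is judged:
On the way, in this order (a step that is already met when the one before it is completed fails the run):
1. the lamp head is folded against its arm (within 0.12 rad) while the arm still stands up (over 0.6 rad) (value of joint lamp_head below 0.12 rad and value of joint lamp_arm above 0.6 rad), for 0.1 s.
2. the arm lies flat in the case (within 0.08 rad) with the head folded on it, the lid still open (over 0.8 rad) (value of joint lamp_arm below 0.08 rad and value of joint lamp_head below 0.12 rad and value of joint lid above 0.8 rad), for 0.1 s.
3. the lid is shut (within 0.06 rad) with the tongue still free (knob under 0.6 rad) (value of joint lid below 0.06 rad and value of joint lamp_arm below 0.08 rad and value of joint knob below 0.6 rad), for 0.1 s.
4. the wing knob is turned across (over 1.3 rad), the lid shut (value of joint knob above 1.3 rad and value of joint lid below 0.06 rad), for 0.1 s.
At the end, for the whole second after the job is handed in: Lamp head folded on its arm (within 0.12 rad), arm flat in the case (within 0.08 rad), lid shut (within 0.06 rad), knob turned past 1.3 rad so that the tongue lies under the rim, and the four bystanders within 30 mm of where they stood (all of step 4 and value of joint lamp_head below 0.12 rad and value of joint lamp_arm below 0.08 rad and distance of each of canister_mid, cube_mid, vac_tip_mid, tong_mid from where it was at the start of the episode below 0.03 m); the robot touches nothing.
It fails at once if the canister, cube, vacuum tip or tong is shoved more than 30 mm or knocked over (distance of any of canister_mid, cube_mid, vac_tip_mid, tong_mid from where it was at the start of the episode above 0.03 m).
It fails at once if the knob is turned while the lid is open, so that its tongue would strike the rim (value of joint knob above 0.8 rad and value of joint lid above 0.2 rad).
It also fails if it takes over 72 s, if anything falls off the work surface, if the arm or the gripper's body presses on something with over 40 N, if the wrist force passes 120 N, or if a joint passes its speed limit or range.

## Working session

There is one attempt and no reset: what is moved stays moved. The work goes in short steps, Python scripts to look and compute and a tool call to move; the robot and the scene stay as the last step left them, time stands still between calls to the robot, and variables do not carry over. Pictures are saved under pics/ and viewed, at most 10 in all, crops included, and the job is handed in when it is done.

Besides the shell and the picture viewer there is one more tool, called after ">>>" by a JSON object that holds its "api" and its "payload", one argument or row to a line. jog_arm: Moves the arm, as the interface text tells. Its arguments: {"type":"object","properties":{"rows":{"type":"string"},"force":{"type":"number"}},"required":["rows"]}

```bash
ls; mkdir -p pics; cat > h.py <<'E'
import numpy as np, cv2
from scipy.spatial.transform import Rotation as R
from bench import ctrl, imaging, ticket
def cam(n):
    d=imaging.get_image(n); return d
def Rm(o):
    o=np.array(o,float)
    return o if o.shape==(3,3) else (R.from_rotvec(o).as_matrix() if o.size==3 else R.from_quat(o).as_matrix())
def ray(d,u,v):
    f=200/np.tan(np.radians(d['vertical_fov'])/2)
    r=Rm(d['orientation'])@np.array([(u-d['cx'])/f,(v-d['cy'])/f,1.]); return np.array(d['origin'],float),r/np.linalg.norm(r)
def onz(d,u,v,z):
    o,r=ray(d,u,v); return o+r*(z-o[2])/r[2]
def proj(d,p):
    f=200/np.tan(np.radians(d['vertical_fov'])/2)
    q=Rm(d['orientation']).T@(np.array(p)-np.array(d['origin'])); return f*q[0]/q[2]+d['cx'],f*q[1]/q[2]+d['cy']
def tri(*rs):
    A=np.zeros((3,3));b=np.zeros(3)
    for o,r in rs:
        P=np.eye(3)-np.outer(r,r);A+=P;b+=P@o
    x=np.linalg.solve(A,b); return x,[np.linalg.norm((np.eye(3)-np.outer(r,r))@(x-o)) for o,r in rs]
E
python3 - <<'E'
from h import *
import pickle
D={}
for n in('scene','top'):
    d=cam(n);D[n]=d;cv2.imwrite(f'pics/{n}0.png',d['img']);print(n,{k:d[k] for k in d if k!='img'})
pickle.dump(D,open('d0.pkl','wb'))
print(ctrl.get_state())
E
```

```text
pics
scene {'vertical_fov': 57.98221586848632, 'cx': 316.00838944934793, 'cy': 202.6185075214547, 'origin': array([ 1.20729582, -0.45542412,  0.60549087]), 'orientation': array([-2.03490925, -0.80892859,  0.45965063])}
top {'vertical_fov': 55.61411201131931, 'cx': 319.916294249142, 'cy': 209.80621376093706, 'origin': array([0.52677149, 0.11429309, 1.04132494]), 'orientation': array([-2.13370732,  2.179977  , -0.1223019 ])}
{'time': 0.1, 'joint_positions': array([-1.13287403,  0.32172661, -0.07007619,  1.4515558 ,  0.02253967,
        1.37079721, -0.05688998]), 'qd': array([-0.00194686, -0.00138666, -0.00013321, -0.00237059, -0.00196749,
        0.00080558,  0.00048524]), 'joint_torque': array([-6.22723619e-04, -4.92571449e+01, -4.06154757e-01, -3.13398135e+01,
       -6.41051307e-02,  3.95758613e-02,  8.02940144e-05]), 'position': array([0.26713576, 0.59202399, 0.22158385]), 'tool_rot': array([-6.60671901e-01, -3.07100824e+00,  2.62426777e-03]), 'ft_force': array([ 0.88740701, -0.15397478,  0.12498161]), 'torque': array([ 0.00027318, -0.04576169, -0.00314136]), 'grip_force': 0.0, 'grip_width': 0.9968371293247488}
```

View pics/scene0.png

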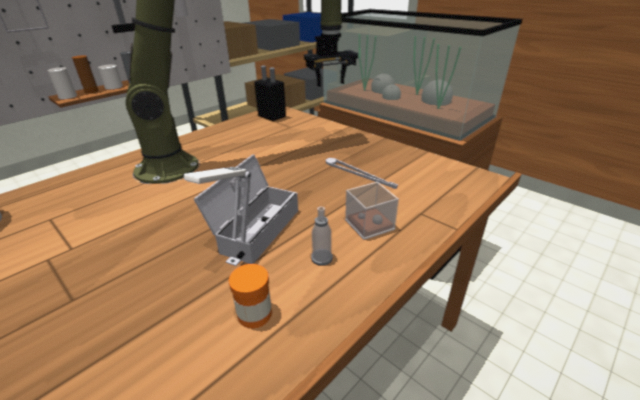

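View pics/top0.png

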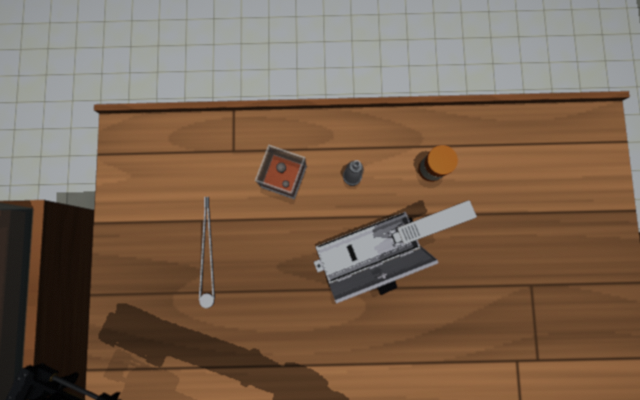

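The case is at about (375,255) in the top view. The lamp head reaches right (-y) to (475,208), and the lid leans toward the robot. The tong is at (207,250), the cube at (282,172), the vacuum tip at (352,172) and the canister at (440,162). I'll zoom in for the corners.

```bash
python3 - <<'E'
import pickle,cv2,numpy as np
D=pickle.load(open('d0.pkl','rb'))
a=cv2.resize(D['top']['img'][190:310,300:485],None,fx=4.3,fy=4.3,interpolation=cv2.INTER_CUBIC)
b=cv2.resize(D['scene']['img'][150:275,175:310],None,fx=4.6,fy=4.6,interpolation=cv2.INTER_CUBIC)
cv2.imwrite('pics/topz.png',a);cv2.imwrite('pics/scz.png',b);print(a.shape,b.shape)
E
```

```text
(516, 796, 3) (575, 621, 3)
```

View pics/topz.png

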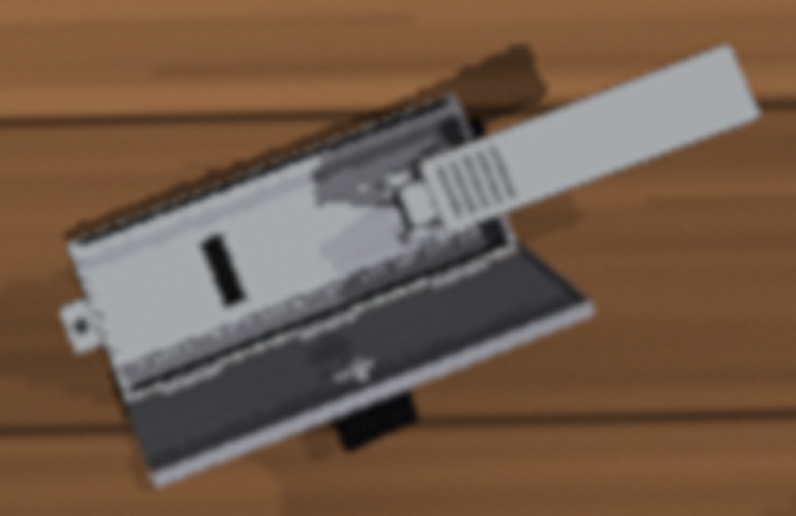

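View pics/scz.png

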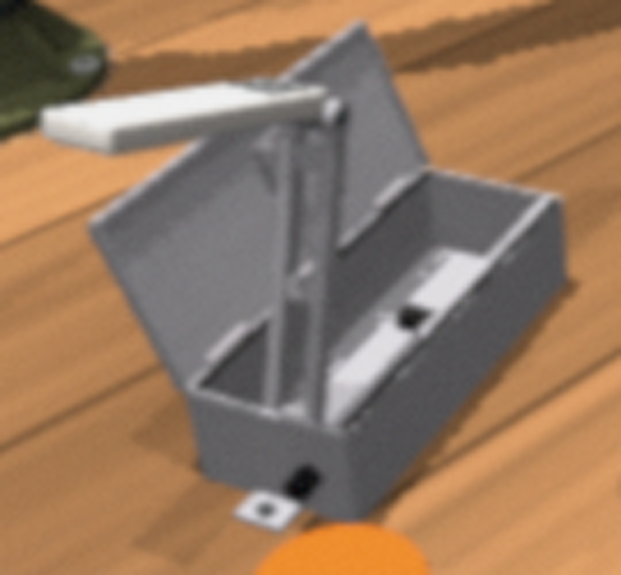

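In the top crop the rim corners are (70,240), (455,97), (515,243) and (128,398), the lid edge runs (155,485)–(593,308), and the head end is (730,45)–(760,115). The scene crop shows the same corners, with the elbow at (335,112).

```bash
python3 - <<'E'
from h import *
import pickle
D=pickle.load(open('d0.pkl','rb'));T,S=D['top'],D['scene']
t=lambda p:(300+(p[0]+.5)/4.3-.5,190+(p[1]+.5)/4.3-.5)
s=lambda p:(175+(p[0]+.5)/4.6-.5,150+(p[1]+.5)/4.6-.5)
np.set_printoptions(precision=4,suppress=True)
tc=[(70,240),(455,97),(515,243),(128,398)]; sc=[(560,200),(345,430),(195,388),(430,172)]
Pt=np.array([onz(T,*t(p),.062) for p in tc]);Ps=np.array([onz(S,*s(p),.062) for p in sc])
print(Pt,Ps,sep='\n')
for P in(Pt,Ps):
    y=(P[0]-P[1]+P[3]-P[2])/2; print('c',P.mean(0),'yaw',np.arctan2(-y[0],y[1]),np.linalg.norm(y),np.linalg.norm(P[0]-P[3]))
for n,a,b in[('lid+y',(155,485),(95+267,25)),('lid-y',(593,308),(95,225)),('headend near',(760,115),(42,112)),('headend far',(730,45),(113,130)),('elbow',(415,203),(335,112))]:
    print(n,*tri(ray(T,*t(a)),ray(S,*s(b))))
for n,u,v,z in[('tong',207,250,.005),('can',443,160,.108),('cube',282,168,.1),('vac',354,164,.15)]: print(n,onz(T,u,v,z))
E
```

```text
[[ 0.5523  0.1313  0.062 ]
 [ 0.6333 -0.1026  0.062 ]
 [ 0.5449 -0.1342  0.062 ]
 [ 0.4585  0.0989  0.062 ]]
[[ 0.552   0.1297  0.062 ]
 [ 0.6324 -0.0979  0.062 ]
 [ 0.5457 -0.1308  0.062 ]
 [ 0.4656  0.097   0.062 ]]
c [ 0.5472 -0.0017  0.062 ] yaw 0.34400816276205437 0.24807383117379161 0.09920599051503597
c [ 0.5489 -0.0005  0.062 ] yaw 0.33871933041474633 0.24141576847477153 0.09238096405601039
lid+y [0.4202 0.0885 0.1541] [np.float64(0.0018236965060522139), np.float64(0.0018236965060520588)]
lid-y [ 0.5084 -0.1486  0.1572] [np.float64(0.0015860757018438558), np.float64(0.0015860757018439425)]
headend near [ 0.5985 -0.1979  0.2755] [np.float64(0.00030897848426400727), np.float64(0.0003089784842639579)]
headend far [ 0.6325 -0.1858  0.2748] [np.float64(0.0009609078275103931), np.float64(0.0009609078275104056)]
elbow [ 0.5679 -0.0431  0.201 ] [np.float64(0.0068963870322612955), np.float64(0.0068963870322613485)]
tong [0.5476 0.4292 0.005 ]
can [ 0.758 -0.193  0.108]
cube [0.7486 0.2127 0.1   ]
vac [0.7427 0.0345 0.15  ]
```

```bash
cat > plan.py <<'E'
import sys; from h import *
C=np.array([.548,-.001]);Y=.342
np.set_printoptions(precision=4,suppress=True)
def w2c(p):
    c,s=np.cos(Y),np.sin(Y);d=np.array(p[:2])-C
    return np.array([c*d[0]+s*d[1],-s*d[0]+c*d[1],p[2]])
def c2w(p):
    c,s=np.cos(Y),np.sin(Y);return np.array([C[0]+c*p[0]-s*p[1],C[1]+s*p[0]+c*p[1],p[2]])
def now():
    s=ctrl.get_state();print('t',s['time'],'case',w2c(s['position']),'F',s['ft_force'],'q',s['joint_positions'],'grip',s['grip_width'],s['grip_force']);return s
def go(wps,g=1,step=.06):
    """wps: (x,y,z,yaw of tool y relative to case x [tool down]); prints rows"""
    s=now();p=np.array(s['position']);Rt=R.from_rotvec(s['tool_rot']);out=[]
    for x,y,z,a in wps:
        q=c2w((x,y,z));h=Y+a
        yt=np.array([np.cos(h),np.sin(h),0]);zt=np.array([0,0,-1.])
        G=R.from_matrix(np.c_[np.cross(yt,zt),yt,zt])
        rv=(Rt.inv()*G).as_rotvec();n=int(max(1,np.ceil(np.linalg.norm(q-p)/step),np.ceil(np.linalg.norm(rv)/.18)))
        for i in range(n):
            d=Rt.inv().apply((q-p)/n)*100
            out.append(' '.join('%g'%round(v,2) for v in d)+' '+' '.join('%g'%round(v,3) for v in rv/n)+f' {g}')
            Rt=Rt*R.from_rotvec(rv/n)
        p=q
    for i in range(0,len(out),5): print('; '.join(out[i:i+5]))
E
python3 - <<'E'
from plan import *
go([(0.005,-.165,.33,0),(.005,-.165,.30,0)])
E
```

```text
t 0.1 case [-0.0657  0.6529  0.2216] F [ 0.8874 -0.154   0.125 ] q [-1.1329  0.3217 -0.0701  1.4516  0.0225  1.3708 -0.0569] grip 0.9968371293247488 0.0
-4.41 -3.86 -0.77 -0 0 0.057 1; -4.63 -3.6 -0.77 -0 0 0.057 1; -4.83 -3.33 -0.77 -0 0 0.057 1; -5.01 -3.05 -0.77 -0 0 0.057 1; -5.18 -2.75 -0.77 -0 0 0.057 1
-5.33 -2.45 -0.77 -0 0 0.057 1; -5.46 -2.14 -0.77 -0 0 0.057 1; -5.57 -1.82 -0.77 -0 0 0.057 1; -5.67 -1.5 -0.77 -0 0 0.057 1; -5.75 -1.17 -0.77 -0 0 0.057 1
-5.8 -0.84 -0.77 -0 0 0.057 1; -5.84 -0.51 -0.77 -0 0 0.057 1; -5.86 -0.17 -0.77 -0 0 0.057 1; -5.86 0.17 -0.77 -0 0 0.057 1; -0 0 3 -0 -0 0 1
```

>>> {"api": "jog_arm", "payload": {
  "rows": "-4.4 -3.9 -1.2 0 0 0.057 1; -4.6 -3.6 -1.2 0 0 0.057 1; -4.8 -3.3 -1.2 0 0 0.057 1; -5 -3 -1.2 0 0 0.057 1; -5.2 -2.8 -1.2 0 0 0.057 1"
}}

```text
time: 0.72
position: [0.3892, 0.3241, 0.2826]
tool_rot: [-1.093, -2.945, 0.0]
ft_force: [1.0, 0.6, -0.0]
grip_width: 0.52
grip_force: 0.0
```

>>> {"api": "jog_arm", "payload": {
  "rows": "-5.3 -2.5 -1.2 0 0 0.057 1; -5.5 -2.1 -1.2 0 0 0.057 1; -5.6 -1.8 -1.2 0 0 0.057 1; -5.7 -1.5 -1.2 0 0 0.057 1; -5.7 -1.2 0 0 0 0.057 1"
}}

```text
time: 1.35
position: [0.5125, 0.0577, 0.3314]
tool_rot: [1.499, 2.759, 0.002]
ft_force: [1.2, 0.2, 0.3]
grip_width: 0.02
grip_force: 0.0
```

>>> {"api": "jog_arm", "payload": {
  "rows": "-5.8 -0.8 0 0 0 0.057 1; -5.8 -0.5 0 0 0 0.057 1; -5.8 -0.2 0 0 0 0.057 1; -5.8 0.2 0 0 0 0.057 1; 0 0 0 0 0 0 1"
}}

```text
time: 1.98
position: [0.6094, -0.1574, 0.3289]
tool_rot: [-1.813, -2.565, 0.008]
ft_force: [0.5, -0.3, 0.2]
grip_width: 0.001
grip_force: 0.0
```

```bash
python3 - <<'E'
from plan import *
e=np.array([-.046,.200]);w=[(.005,-.165,.30,0)]
for a,r in zip(np.linspace(2.85,4.42,12),np.linspace(.13,.10,12)):
    P=e+r*np.array([np.cos(a),np.sin(a)])+.0165*np.array([np.sin(a),-np.cos(a)])
    o=-.0095 if a>3.3 else (.0095 if a<3 else 0)
    w.append((.005,P[0]+o,P[1],0))
print(np.array(w)[:,1:3].T)
go(w)
E
```

```text
[[-0.165  -0.1563 -0.1599 -0.1704 -0.1689 -0.1745 -0.1684 -0.1603 -0.1505
  -0.1393 -0.1269 -0.1138 -0.1001]
 [ 0.3     0.2532  0.2352  0.2173  0.1998  0.183   0.1674  0.1531  0.1405
   0.1296  0.1207  0.1138  0.109 ]]
t 1.975 case [ 0.0054 -0.1679  0.3289] F [ 0.4995 -0.304   0.236 ] q [-0.2972  0.2833  0.6516  1.349  -0.1655  1.5667  0.676 ] grip 0.0010556322236736121 0.0
0.3 -0.02 2.89 -0.004 0.003 -0.002 1; 0.87 -0 4.68 -0 0 -0 1; -0.36 0 1.8 -0 -0 0 1; -1.05 -0 1.79 0 -0 0 1; 0.15 -0 1.75 -0 -0 0 1
-0.56 0 1.67 -0 -0 0 1; 0.61 0 1.56 -0 -0 0 1; 0.81 -0 1.43 -0 -0 0 1; 0.98 -0 1.27 -0 -0 0 1; 1.12 0 1.09 -0 -0 0 1
1.24 0 0.89 -0 -0 0 1; 1.32 -0 0.69 -0 -0 0 1; 1.36 0 0.48 -0 -0 0 1
```

>>> {"api": "jog_arm", "payload": {
  "rows": "0.3 0 2.9 0 0 0 1; 0.4 0 3 0 0 0 1; 0 0 3.5 0 0 0 1; -1 0 1.8 0 0 0 1; -0.2 0 1.75 0 0 0 1"
}}

```text
time: 2.6
position: [0.6119, -0.1565, 0.2008]
tool_rot: [1.802, 2.573, 0.001]
ft_force: [-0.7, 0.3, 2.2]
grip_width: 0.003
grip_force: 0.6
```

>>> {"api": "jog_arm", "payload": {
  "rows": "-0.4 0 1.7 0 0 0 1; 0.6 0 1.6 0 0 0 1; 0.8 0 1.4 0 0 0 1; 1 0 1.3 0 0 0 1; 1.1 0 1.1 0 0 0 1"
}}

```text
time: 3.22
position: [0.6007, -0.1265, 0.1293]
tool_rot: [1.802, 2.573, -0.0]
ft_force: [1.2, -2.7, 0.9]
grip_width: -0.0
grip_force: 1.0
```

```bash
python3 - <<'E'
from plan import *
d=cam('scene');cv2.imwrite('pics/s1.png',cv2.resize(d['img'][130:290,150:330],None,fx=3.3,fy=3.3));now()
E
```

```text
t 3.275 case [ 0.0073 -0.1332  0.1276] F [-0.0353  0.805  -1.1903] q [-0.334   0.3429  0.6054  1.6845 -0.2093  1.1828  0.6756] grip 0.005808881622798113 0.7267866252641397
```

View pics/s1.png

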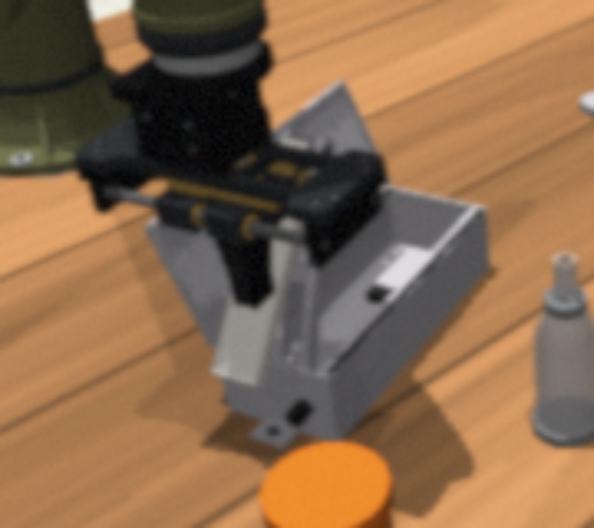

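The head is nearly folded: the finger presses its back at about (255,300), and its end is at (240,375), just outside the end wall. I'll keep pushing.

>>> {"api": "jog_arm", "payload": {
  "rows": "1.1 0 0.6 0 0 0 1; 0.9 0 0.5 0 0 0 1; 0.6 0 0.3 0 0 0 1; 0.4 0 0.2 0 0 0 1; 0 0 0 0 0 0 1"
}}

```text
time: 3.9
position: [0.591, -0.0992, 0.1146]
tool_rot: [1.802, 2.572, 0.001]
ft_force: [0.7, -2.4, 1.5]
grip_width: 0.004
grip_force: 1.6
```

```bash
python3 - <<'E'
from plan import *
d=cam('scene');cv2.imwrite('pics/s2.png',cv2.resize(d['img'][130:290,150:330],None,fx=3.3,fy=3.3));now()
E
```

```text
t 3.95 case [ 0.0076 -0.107   0.1145] F [ 1.0385 -2.845   0.8651] q [-0.3759  0.3223  0.5968  1.7343 -0.197   1.1444  0.6274] grip 0.003342830681753973 1.6351206620311132
```

View pics/s2.png

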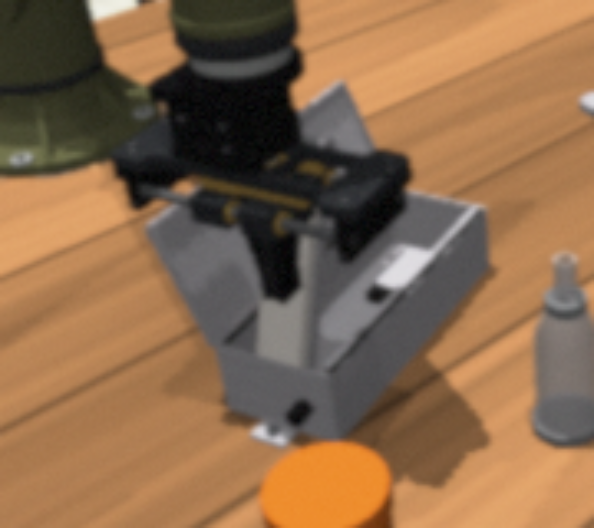

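>>> {"api": "jog_arm", "payload": {
  "rows": "0.6 0 0 0 0 0 1; 0.6 0 -0.1 0 0 0 1; 0.6 0 -0.1 0 0 0 1; 0.6 0 0 0 0 0 1; 0.6 0 0 0 0 0 1"
}}

```text
time: 4.58
position: [0.5806, -0.0717, 0.1162]
tool_rot: [1.803, 2.571, -0.001]
ft_force: [1.7, -3.8, -1.0]
grip_width: 0.004
grip_force: 1.9
```

>>> {"api": "jog_arm", "payload": {
  "rows": "0.7 0 0 0 0 0 1; 0.6 0 0 0 0 0 1; 0.6 0 0 0 0 0 1; 0.6 0 0 0 0 0 1; 0 0 0 0 0 0 1"
}}

```text
time: 5.2
position: [0.5716, -0.0458, 0.116]
tool_rot: [-1.8, -2.573, -0.001]
ft_force: [-0.5, -1.2, 0.5]
grip_width: 0.001
grip_force: 0.8
```

```bash
python3 - <<'E'
from plan import *
d=cam('scene');cv2.imwrite('pics/s3.png',cv2.resize(d['img'][130:290,150:330],None,fx=3.3,fy=3.3));now()
E
```

```text
t 5.25 case [ 0.0072 -0.0502  0.116 ] F [ 1.1168 -0.6486  0.3506] q [-0.4649  0.2609  0.5778  1.7949 -0.1579  1.1324  0.5147] grip 0.006650893353390107 0.7262270130649995
```

View pics/s3.png

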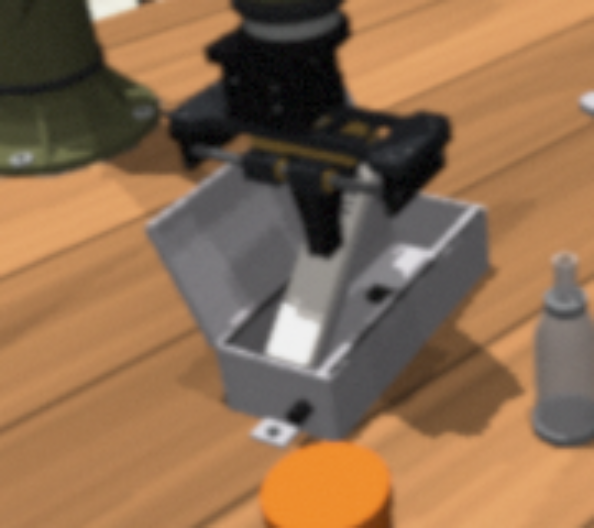

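The head lies flat along the arm, now at about 0.8 rad (elbow at (365,185), head end inside the case at (290,345)). I'll lift, turn 90° and press the arm down.

```bash
python3 - <<'E'
from plan import *
w=[(0.007,-.057,.19,0),(0.,-.057,.19,np.pi/2)]
for t in np.linspace(.85,.0,9): w.append((0,-.123+.12*np.cos(t)-.024*np.sin(t),.02+.12*np.sin(t)+.024*np.cos(t)-.001,np.pi/2))
go(w,step=.05)
E
```

```text
t 5.25 case [ 0.0072 -0.0502  0.116 ] F [ 1.1168 -0.6486  0.3506] q [-0.4649  0.2609  0.5778  1.7949 -0.1579  1.1324  0.5147] grip 0.006650893353390107 0.7262270130649995
-0.33 -0.01 -3.7 -0 -0.001 0.004 1; -0.33 -0.01 -3.7 -0 -0.001 0.004 1; 0 -0.08 -0 0 -0 -0.175 1; 0.01 -0.08 -0 0 -0 -0.175 1; 0.03 -0.07 -0 0 -0 -0.175 1
0.04 -0.07 -0 0 -0 -0.175 1; 0.05 -0.06 -0 0 -0 -0.175 1; 0.06 -0.05 0 0 -0 -0.175 1; 0.07 -0.04 0 0 -0 -0.175 1; 0.07 -0.03 0 0 -0 -0.175 1
0.08 -0.01 0 0 -0 -0.175 1; -0 -0.24 3.25 0 -0 -0 1; -0 -0.24 3.25 0 -0 -0 1; 0 1.09 0.71 -0 0 -0 1; -0 1.01 0.82 -0 -0 -0 1
0 0.92 0.92 -0 -0 -0 1; -0 0.81 1.01 -0 -0 -0 1; 0 0.7 1.09 -0 -0 -0 1; -0 0.58 1.16 -0 -0 -0 1; -0 0.45 1.22 -0 -0 -0 1
-0 0.32 1.26 -0 -0 -0 1
```

>>> {"api": "jog_arm", "payload": {
  "rows": "-0.3 0 -3.7 0 0 0 1; -0.3 0 -3.7 0 0 0 1; 0 -0.1 0 0 0 -0.175 1; 0 -0.1 0 0 0 -0.175 1; 0 -0.1 0 0 0 -0.175 1"
}}

```text
time: 5.88
position: [0.5708, -0.0525, 0.1897]
tool_rot: [-1.061, -2.954, -0.003]
ft_force: [-0.7, -0.1, -0.8]
grip_width: 0.003
grip_force: 0.0
```

>>> {"api": "jog_arm", "payload": {
  "rows": "0 -0.1 0 0 0 -0.175 1; 0.1 0 0 0 0 -0.175 1; 0.1 0 0 0 0 -0.175 1; 0.1 0 0 0 0 -0.175 1; 0.1 0 0 0 0 -0.175 1"
}}

```text
time: 6.5
position: [0.5663, -0.0523, 0.1896]
tool_rot: [0.29, -3.126, -0.004]
ft_force: [0.2, 0.1, -0.6]
grip_width: 0.003
grip_force: 0.0
```

>>> {"api": "jog_arm", "payload": {
  "rows": "0.1 0 0 0 0 -0.175 1; 0 -0.2 3.2 0 0 0 1; 0 -0.2 3.2 0 0 0 1; 0 1.1 0.7 0 0 0 1; 0 0 0 0 0 0 1"
}}

```text
time: 7.12
position: [0.5631, -0.0456, 0.119]
tool_rot: [0.555, -3.091, -0.003]
ft_force: [0.1, 0.8, 0.4]
grip_width: 0.004
grip_force: 0.0
```

```bash
python3 - <<'E'
from plan import *
now()
E
```

```text
t 7.125 case [-0.0007 -0.0471  0.119 ] F [0.1183 0.774  0.3951] q [-0.3428  0.2252  0.4286  1.8078 -0.1042  1.1318  2.0471] grip 0.0035645717843609736 0.0
```

>>> {"api": "jog_arm", "payload": {
  "rows": "0 1 0.8 0 0 0 1; 0 0.9 0.9 0 0 0 1; 0 0.8 1 0 0 0 1; 0 0.7 1.1 0 0 0 1; 0 0.6 1.1 0 0 0 1"
}}

```text
time: 7.75
position: [0.5507, -0.0078, 0.071]
tool_rot: [-0.553, 3.089, 0.003]
ft_force: [0.0, 2.9, 5.6]
grip_width: 0.004
grip_force: 2.0
```

>>> {"api": "jog_arm", "payload": {
  "rows": "0 0.4 1 0 0 0 1; 0 0.2 1 0 0 0 1; 0 0 0.5 0 0 0 1; 0 0 0.3 0 0 0 1; 0 0 0 0 0 0 1"
}}

```text
time: 8.38
position: [0.5475, -0.0041, 0.044]
tool_rot: [0.551, -3.092, -0.003]
ft_force: [-7.0, 4.1, 19.3]
grip_width: 0.005
grip_force: 9.7
```

```bash
python3 - <<'E'
from plan import *
d=cam('scene');cv2.imwrite('pics/s4.png',cv2.resize(d['img'][130:290,150:330],None,fx=3.3,fy=3.3));now()
E
```

```text
t 8.425 case [-0.0016 -0.0028  0.044 ] F [-6.7791  4.1962 19.0667] q [-0.3854  0.2762  0.3923  1.9143 -0.1283  0.9762  1.9894] grip 0.005335376440080166 9.575942389201373
```

View pics/s4.png

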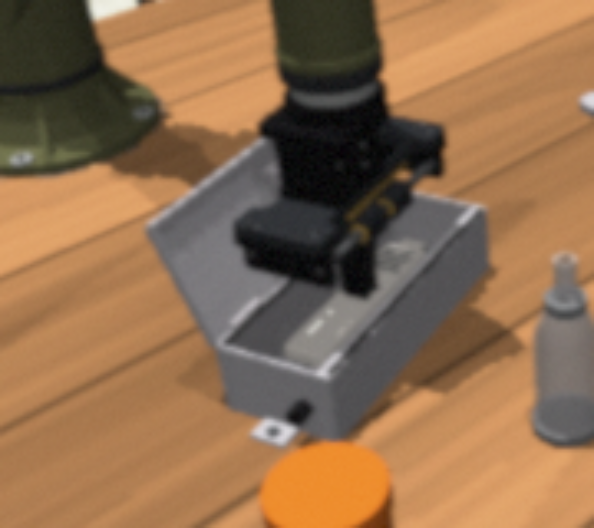

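The arm and folded head lie flat in the case, with the fingertip on the head's back at z = 0.044, exactly the stowed height. Next is the lid, pushed from the robot side.

```bash
python3 - <<'E'
from plan import *
h=np.pi/2
w=[(0,-.003,.21,h),(-.135,-.06,.21,h),(-.135,-.06,.14,h),(-.105,-.06,.14,h)]
for p in [1.9,1.75,1.6,1.4,1.2,1.,.8,.6,.4,.2,.1,0,-.04]:
    r=.085;c=np.array([-.05+r*np.cos(p)-.004*np.sin(p),.062+r*np.sin(p)+.004*np.cos(p)])
    w.append((c[0]-.0095,-.06,min(c[1],.14),h)if p<1.6 else(-.05+.1*np.cos(p)-.004*np.sin(p)-.0095,-.06,.14,h))
print(np.array(w)[4:,[0,2]].T);go(w,step=.05)
E
```

```text
[[-0.0956 -0.0813 -0.0664 -0.049  -0.0324 -0.0169 -0.0031  0.0084  0.0172
   0.023   0.0247  0.0255  0.0256]
 [ 0.14    0.14    0.14    0.14    0.14    0.1357  0.1258  0.1133  0.0988
   0.0828  0.0745  0.066   0.0626]]
t 8.425 case [-0.0016 -0.0028  0.044 ] F [-6.7791  4.1962 19.0667] q [-0.3854  0.2762  0.3923  1.9143 -0.1283  0.9762  1.9894] grip 0.005335376440080166 9.575942389201373
-0.04 0 -4.15 0.001 -0 0.003 1; -0.04 0 -4.15 0.001 -0 0.003 1; -0.04 -0 -4.15 0.001 -0 0.003 1; -0.04 -0 -4.15 0.001 -0 0.003 1; 4.5 -1.9 0 -0 0 -0 1
4.5 -1.9 0 -0 0 -0 1; 4.5 -1.9 0 -0 0 -0 1; 0 -0 3.5 0 0 0 1; 0 -0 3.5 0 0 0 1; -3 -0 -0 0 -0 0 1
-0.94 -0 0 0 0 -0 1; -1.44 -0 0 -0 -0 -0 1; -1.48 0 0 -0 -0 -0 1; -1.74 0 0 -0 -0 -0 1; -1.66 -0 0 -0 -0 -0 1
-1.55 -0 0.43 -0 -0 -0 1; -1.38 0 0.99 -0 -0 -0 1; -1.15 0 1.25 -0 -0 -0 1; -0.88 0 1.45 -0 -0 -0 1; -0.58 -0 1.6 -0 -0 -0 1
-0.17 0 0.83 -0 -0 -0 1; -0.08 0 0.85 -0 -0 -0 1; -0.01 0 0.34 -0 -0 -0 1
```

>>> {"api": "jog_arm", "payload": {
  "rows": "0 0 -4.2 0 0 0 1; 0 0 -4.2 0 0 0 1; 0 0 -4.2 0 0 0 1; 0 0 -4.2 0 0 0 1; 4.5 -1.9 0 0 0 0 1"
}}

```text
time: 9.05
position: [0.5147, -0.0376, 0.2126]
tool_rot: [-0.556, 3.087, -0.004]
ft_force: [-0.2, -1.2, 0.9]
grip_width: 0.005
grip_force: 0.0
```

>>> {"api": "jog_arm", "payload": {
  "rows": "4.5 -1.9 0 0 0 0 1; 4.5 -1.9 0 0 0 0 1; 0 0 0 0 0 0 1; 0 0 3.5 0 0 0 1; 0 0 3.5 0 0 0 1"
}}

```text
time: 9.68
position: [0.4409, -0.1052, 0.1389]
tool_rot: [-0.551, 3.093, -0.001]
ft_force: [1.0, 0.2, -0.5]
grip_width: 0.002
grip_force: 0.0
```

```bash
python3 - <<'E'
from plan import *
now()
E
```

```text
t 9.675 case [-0.1359 -0.0622  0.1389] F [ 1.0252  0.2431 -0.4911] q [-0.3339 -0.059   0.4978  2.0415  0.0314  1.1516  2.074 ] grip 0.0022194098216871553 0.0
```

>>> {"api": "jog_arm", "payload": {
  "rows": "-3 0 0 0 0 0 1; -1 0 0 0 0 0 1; -1.5 0 0 0 0 0 1; -1.5 0 0 0 0 0 1; -1.7 0 0 0 0 0 1"
}}

```text
time: 10.3
position: [0.523, -0.0749, 0.14]
tool_rot: [0.551, -3.092, 0.001]
ft_force: [-2.1, -1.4, -1.4]
grip_width: 0.005
grip_force: 1.3
```

>>> {"api": "jog_arm", "payload": {
  "rows": "-1.7 0 0 0 0 0 1; -1.5 0 0.4 0 0 0 1; -1.4 0 1 0 0 0 1; -1.1 0 1.3 0 0 0 1; -0.9 0 1.4 0 0 0 1"
}}

```text
time: 10.92
position: [0.5856, -0.0513, 0.0985]
tool_rot: [-0.552, 3.091, -0.0]
ft_force: [-1.3, -0.1, 2.1]
grip_width: 0.003
grip_force: 0.6
```

>>> {"api": "jog_arm", "payload": {
  "rows": "-0.6 0 1.6 0 0 0 1; -0.2 0 0.8 0 0 0 1; -0.1 0 0.8 0 0 0 1; 0 0 0.4 0 0 0 1; 0 0 0.2 0 0 0 1"
}}

```text
time: 11.55
position: [0.5926, -0.0485, 0.066]
tool_rot: [-0.551, 3.093, 0.004]
ft_force: [-15.4, 1.7, 38.2]
grip_width: 0.005
grip_force: 19.1
```

```bash
python3 - <<'E'
from plan import *
now()
go([(.0,-.06,.15,np.pi/2),(.026,0,.16,np.pi)],g=-1)
go([(.0,-.06,.15,np.pi/2),(.026,0,.16,0)],g=-1)
E
```

```text
t 11.55 case [ 0.0261 -0.0598  0.066 ] F [-15.3833   1.6963  38.1935] q [-0.3398  0.3488  0.4516  1.7836 -0.176   1.0492  2.1   ] grip 0.005470599194000621 19.067123858258128
t 11.55 case [ 0.0261 -0.0598  0.066 ] F [-15.3833   1.6963  38.1935] q [-0.3398  0.3488  0.4516  1.7836 -0.176   1.0492  2.1   ] grip 0.005470599194000621 19.067123858258128
1.3 0.01 -4.2 0.001 0 0.005 -1; 1.3 0 -4.2 0.001 0 0.005 -1; -0.29 0.67 -0.11 0 0 -0.175 -1; -0.4 0.61 -0.11 0 0 -0.175 -1; -0.5 0.53 -0.11 0 0 -0.175 -1
-0.58 0.43 -0.11 0 0 -0.175 -1; -0.65 0.33 -0.11 0 0 -0.175 -1; -0.7 0.21 -0.11 0 0 -0.175 -1; -0.72 0.08 -0.11 0 0 -0.175 -1; -0.73 -0.04 -0.11 0 0 -0.175 -1
-0.71 -0.17 -0.11 0 0 -0.175 -1
t 11.55 case [ 0.0261 -0.0598  0.066 ] F [-15.3833   1.6963  38.1935] q [-0.3398  0.3488  0.4516  1.7836 -0.176   1.0492  2.1   ] grip 0.005470599194000621 19.067123858258128
1.3 0.01 -4.2 0.001 0 0.005 -1; 1.3 0 -4.2 0.001 0 0.005 -1; -0.29 0.67 -0.11 0 -0 0.175 -1; -0.17 0.71 -0.11 0 -0 0.175 -1; -0.04 0.73 -0.11 0 -0 0.175 -1
0.08 0.72 -0.11 0 -0 0.175 -1; 0.21 0.7 -0.11 0 -0 0.175 -1; 0.33 0.65 -0.11 0 -0 0.175 -1; 0.43 0.58 -0.11 0 -0 0.175 -1; 0.53 0.5 -0.11 0 -0 0.175 -1
0.61 0.4 -0.11 0 -0 0.175 -1
```

The lid is shut (z = 0.066 under the fingertip). Next I'll lift, turn and open above the knob.

>>> {"api": "jog_arm", "payload": {
  "rows": "0.8 0 -4.5 0 0 0 -1; 0.8 0 -4.2 0 0 0 -1; -0.3 0.7 0 0 0 0.175 -1; -0.2 0.7 0 0 0 0.175 -1; 0 0.7 0 0 0 0.175 -1"
}}

```text
time: 12.18
position: [0.5788, -0.0322, 0.1483]
tool_rot: [0.279, 3.128, 0.001]
ft_force: [-0.1, 0.4, 0.5]
grip_width: 0.484
grip_force: 0.0
```

>>> {"api": "jog_arm", "payload": {
  "rows": "0.1 0.7 0 0 0 0.175 -1; 0.2 0.7 0 0 0 0.175 -1; 0.3 0.6 0 0 0 0.175 -1; 0.4 0.6 0 0 0 0.175 -1; 0.5 0.5 0 0 0 0.175 -1"
}}

```text
time: 12.8
position: [0.5813, 0.003, 0.1481]
tool_rot: [1.578, 2.716, 0.001]
ft_force: [0.6, -0.5, -0.1]
grip_width: 0.978
grip_force: 0.0
```

>>> {"api": "jog_arm", "payload": {
  "rows": "0.6 0.4 0 0 0 0.175 -1; 0 0 0 0 0 0 -1"
}}

```text
time: 13.05
position: [0.5817, 0.0108, 0.148]
tool_rot: [-1.798, -2.576, -0.001]
ft_force: [-0.0, -0.1, -0.0]
grip_width: 1.0
grip_force: 0.0
```

```bash
python3 - <<'E'
from plan import *
s=now();d=cam('wrist');im=d['img'];u,v=proj(d,c2w((.028,0,.1)));print('exp',u,v)
m=(im.max(2)<60).astype(np.uint8);n,l,st,ce=cv2.connectedComponentsWithStats(m)
for i in range(1,n):
    if st[i,4]>300: print(st[i],ce[i],w2c(onz(d,*ce[i],.1)))
    if st[i,4]>300: r=cv2.minAreaRect(np.argwhere(l==i)[:,::-1].astype(np.float32));print(r)
cv2.circle(im,(int(u),int(v)),4,(0,0,255),1);cv2.imwrite('pics/w1.png',im)
go([(.028,0,.072,0)],g=-1,step=.03)
E
```

```text
t 13.05 case [ 0.0357 -0.0002  0.148 ] F [-0.0157 -0.1492 -0.0128] q [-0.6106  0.2538  0.6362  1.743  -0.1615  1.197   0.4216] grip 0.9999400418170441 0.0
exp 311.9129313466148 214.46775535072618
[ 295  175   29   68 1137] [308.8021 206.8865] [0.0259 0.0053 0.1   ]
((307.5258483886719, 208.15432739257812), (27.847219467163086, 66.8211669921875), 19.536653518676758)
[    0   221   640   179 80041] [303.4644 327.5494] [ 0.022  -0.0875  0.1   ]
((319.5, 310.0), (178.0, 639.0), 90.0)
t 13.1 case [ 0.0355 -0.0008  0.148 ] F [-0.175  -0.321   0.2704] q [-0.6098  0.2537  0.6364  1.743  -0.161   1.1971  0.4231] grip 0.9995186599707665 0.0
0.03 -0.25 2.53 0 0 0.004 -1; 0.03 -0.25 2.53 0 0 0.004 -1; 0.03 -0.25 2.53 0 0 0.004 -1
```

View pics/w1.png

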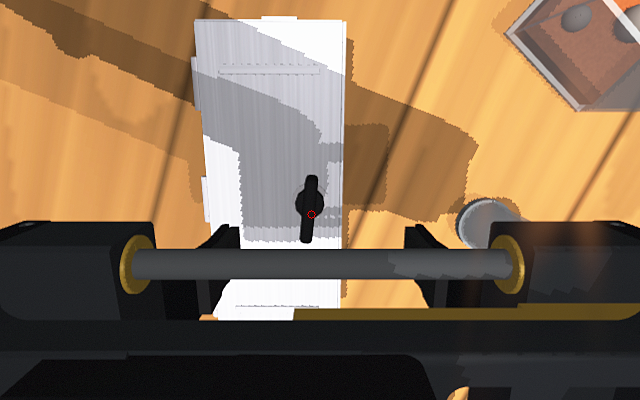

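The wing is at pixels (313,176)–(306,242) with its centre near (309,208), so case (0.027, 0.003), within 3–4 mm of expected. I'll descend and grip.

>>> {"api": "jog_arm", "payload": {
  "rows": "0.1 -0.3 2.5 0 0 0 -1; 0.1 -0.3 2.5 0 0 0 -1; 0 -0.2 2.5 0 0 0 -1; 0 0 0 0 0 0 -1; 0 0 0 0 0 0 0.5",
  "force": 10
}}

```text
time: 13.72
position: [0.5743, 0.0088, 0.0741]
tool_rot: [1.8, 2.573, 0.001]
ft_force: [-0.2, 0.8, 0.5]
grip_width: 0.952
grip_force: 0.0
```

>>> {"api": "jog_arm", "payload": {
  "rows": "0 0 0 0 0 0 1; 0 0 0 0 0 0 1; 0 0 0 0 0 0 1; 0 0 0 0 0 0 1; 0 0 0 0 0 0 1"
}}

```text
time: 14.35
position: [0.5735, 0.0092, 0.0731]
tool_rot: [-1.802, -2.573, -0.0]
ft_force: [-0.5, 0.3, -0.6]
grip_width: 0.401
grip_force: 0.0
```

>>> {"api": "jog_arm", "payload": {
  "rows": "0 0 0 0 0 0 1; 0 0 0 0 0 0 1; 0 0 0 0 0 0 1; 0 0 0 0 0 0 1"
}}

```text
time: 14.85
position: [0.5728, 0.0089, 0.0729]
tool_rot: [-1.801, -2.572, 0.002]
ft_force: [-4.4, -1.1, 3.1]
grip_width: 0.244
grip_force: 10.0
```

```bash
python3 - <<'E'
from plan import *
now()
E
```

```text
t 14.85 case [0.0267 0.001  0.0729] F [-4.4329 -1.0619  3.1191] q [-0.5897  0.3184  0.6181  1.8361 -0.21    1.0544  0.4582] grip 0.24429765786218743 10.000493824481964
```

The opening is 21 mm, so the tips hold the hub. I'll reopen, rise 9 mm and grip the wing instead.

>>> {"api": "jog_arm", "payload": {
  "rows": "0 0 0 0 0 0 0.3; 0 0 0 0 0 0 0.3; 0 0 -0.9 0 0 0 0.3; 0 0 0 0 0 0 1; 0 0 0 0 0 0 1"
}}

```text
time: 15.48
position: [0.5739, 0.0093, 0.0823]
tool_rot: [1.802, 2.573, 0.001]
ft_force: [-0.5, -0.2, 0.0]
grip_width: 0.206
grip_force: 0.0
```

>>> {"api": "jog_arm", "payload": {
  "rows": "0 0 0 0 0 0 1; 0 0 0 0 0 0 1; 0 0 0 0 0 0 1; 0 0 0 0 0 0 1",
  "force": 15
}}

```text
time: 15.98
position: [0.5728, 0.0088, 0.0819]
tool_rot: [-1.802, -2.572, 0.002]
ft_force: [-4.9, -1.5, 3.2]
grip_width: 0.103
grip_force: 14.9
```

```bash
python3 - <<'E'
from plan import *
now()
E
```

```text
t 15.975 case [0.0267 0.0009 0.0819] F [-4.9263 -1.5157  3.1774] q [-0.5937  0.3072  0.6216  1.8285 -0.2017  1.0708  0.4521] grip 0.10250554526010376 14.928659498691559
```

Now 8.9 mm, so it holds the wing. I'll turn it clockwise seen from above, which is positive about the downward tool z.

>>> {"api": "jog_arm", "payload": {
  "rows": "0 0 0 0 0 0.17 1; 0 0 0 0 0 0.17 1; 0 0 0 0 0 0.17 1; 0 0 0 0 0 0.17 1; 0 0 0 0 0 0.17 1"
}}

```text
time: 16.6
position: [0.5725, 0.0088, 0.0819]
tool_rot: [-2.706, -1.593, 0.003]
ft_force: [-5.7, -1.3, 3.9]
grip_width: 0.101
grip_force: 15.0
```

>>> {"api": "jog_arm", "payload": {
  "rows": "0 0 0 0 0 0.17 1; 0 0 0 0 0 0.17 1; 0 0 0 0 0 0.17 1; 0 0 0 0 0 0.17 1; 0 0 0 0 0 0.02 1"
}}

```text
time: 17.23
position: [0.5723, 0.009, 0.0819]
tool_rot: [-3.088, -0.575, 0.005]
ft_force: [-6.6, -0.9, 5.7]
grip_width: 0.102
grip_force: 15.0
```

```bash
python3 - <<'E'
from plan import *
s=now();y=R.from_rotvec(s['tool_rot']).as_matrix()[:,1];print('toolyaw rel',np.arctan2(y[1],y[0])-Y,s['torque'])
E
```

```text
t 17.225 case [0.0262 0.0013 0.0819] F [-6.6251 -0.9141  5.6523] q [-0.8153  0.3753  0.9027  1.8352 -0.3295  1.093  -0.9938] grip 0.10240343999345752 14.996331632137299
toolyaw rel -1.5445499047710767 [-0.3425  1.6481  0.0063]
```

Turned 1.54 rad. Next I'll release and lift, then check.

>>> {"api": "jog_arm", "payload": {
  "rows": "0 0 0 0 0 0 -0.2; 0 0 0 0 0 0 -0.2; 0 0 0 0 0 0 -0.2; 0 0 -3 0 0 0 -0.2; 0 0 -5 0 0 0 -0.2"
}}

```text
time: 17.85
position: [0.5725, 0.0094, 0.1615]
tool_rot: [3.088, 0.578, -0.005]
ft_force: [0.8, 0.7, 0.4]
grip_width: 0.561
grip_force: 0.0
```

>>> {"api": "jog_arm", "payload": {
  "rows": "0 0 -5 0 0 0 -0.2; 0 0 -4 0 0 0 -0.2; 0 0 0 0 0 0 -0.2; 0 0 0 0 0 0 -0.2"
}}

```text
time: 18.35
position: [0.5733, 0.0094, 0.2515]
tool_rot: [-3.088, -0.578, 0.0]
ft_force: [-0.1, -0.2, 0.1]
grip_width: 0.595
grip_force: 0.0
```

```bash
python3 - <<'E'
from plan import *
now();d=cam('wrist')
f=cam('scene');im=np.vstack([cv2.resize(d['img'],(480,300)),cv2.resize(f['img'],(480,300))]);cv2.imwrite('pics/end.png',im)
E
```

```text
t 18.35 case [0.0274 0.0013 0.2515] F [-0.0635 -0.1758  0.1499] q [-0.91    0.2055  0.9802  1.6323 -0.1733  1.3968 -1.11  ] grip 0.5950786076112272 0.0
```

View pics/end.png

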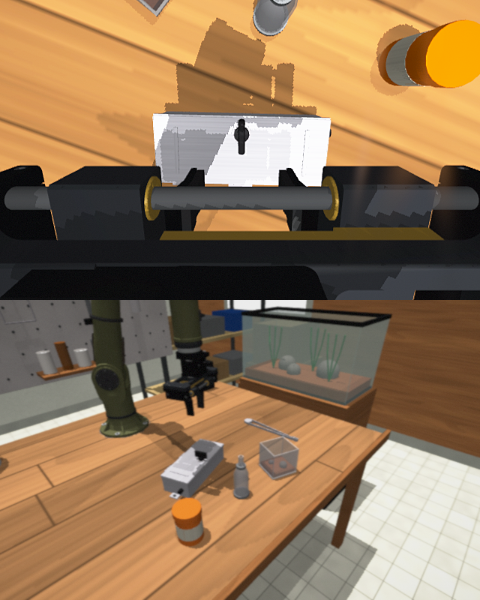

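The lid is shut, the wing lies square across it (at (241,137), vertical in the wrist view), the bystanders have not moved, and the robot is clear.

```bash
python3 -c "
from h import *
print(ticket.close_job())"
```

```text
the job is handed in; nothing more can be done
None
```

The lamp is folded and stowed flat in the case, the lid is shut, and the knob is turned about 1.54 rad clockwise. The bystanders look untouched in the last picture, and I handed the job in at about 18 s; no verdict came back.

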